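# Pin the swinging rod rest of a bench burner

### The job

Swing the burner's steel rod rest round on its pivot until its end eye stands over the fixed lug, then take the long knobbed pin from the wooden block and thread it down through the eye and the lug's hole until its collar sits fully home on the eye, and let go. The lug's hole is hidden under the eye and has to be found by feel, so press only gently with the pin, and leave the spare pin, the jar, the cup and the paddle alone.

Things in the scene. Friction and masses are not known exactly. Their poses are not given: they have to be found in the camera images.
- station: black steel base of the burner, 200 x 290 x 10 mm, fixed; origin on the bench surface; its y axis runs from the lug to the pivot post, its x axis away from the robot. The burner stands at x = 85, y = 100 mm and is up to 125 mm high.
- lug_track (a point): middle of the lug's track, 46 mm above the bench, at station x = 0, y = -90 mm. The lug is a steel block on the base, 84 mm along station x, 28 mm along y, top at this height, with an upright 12.5 mm through hole in its middle. It is clamped, immovable, with its hole anywhere from 16 mm before to 16 mm beyond this point along station x, different each time and not measured.
- pivot (a point): top centre of the pivot post about which the rod rest swings, at x = 0, y = 90 mm, 78 mm above the bench, in the station frame
- rest (a joint): angle (rad) of the rod rest about the upright pivot: 0 when its bar points along the station's -y and the eye is at station x = 0, positive when the eye is swung to the station's -x side (towards the robot); stops at -0.13 and 0.9. Friction (0.25 N m, about 1.5 N at the eye) holds it where it is left; it gives way to a sideways push, also by a pin standing in the eye.
- eye (a point): top centre of the hole in the rod rest's end eye, 180 mm from the pivot axis, 74 mm above the bench. Eye: square steel block 34 x 34 x 24 mm (4 mm above the lug), upright through hole 12 mm in diameter, countersunk to 18 mm. Between eye and pivot runs a bar 12 mm wide, 58 to 74 mm above the bench, with two small forks 35 and 75 mm from the pivot, up to 105 mm high.
- pin_knob (a point): middle of the knob of the long steel pin, upright in a hole of the wooden block; knob 15 mm diameter, 40 mm tall; below it a collar 22 mm diameter, 4 mm thick (underside 24 mm below this point), below that a shank 10 mm diameter, 52 mm long, tip tapered to 7.6 mm over the last 4 mm (tip 76 mm below this point). About 70 g. Fully home, this point is 98 mm above the bench.
- pin_block: fixed wooden block 70 x 120 x 60 mm with two holes 60 mm apart along its y, holding the long pin and the spare in either order; origin under its centre
- spare: spare pin of another kind in the block's other hole: a flat disc head 32 mm in diameter and 10 mm thick, no knob; to be left alone; origin at the lower end of its shank, 25 mm below the underside of its head
- jar: glass jar 64 mm diameter, 95 mm tall, to be left alone; origin under its centre
- cup: aluminium cup 72 mm diameter, 85 mm tall, to be left alone; origin under its centre
- paddle: flat steel paddle with a wooden handle, 220 mm long, lying on the bench, to be left alone; origin near its middle
Mind the look-alikes: they are no part of the job. Of the things shaped like the part that bears pin_knob, the bare steel one is meant.

How it is judged:
On the way, in this order (a step that is already met when the one before it is completed fails the run):
1. the rod rest is swung round so that its eye stands over the lug (value of joint rest below 0.14 rad), for 0.2 s.
2. the pin stands in the eye with its collar home (horizontal distance between pin_knob and eye below 0.006 m and height (world z) of pin_knob below 0.1015 m), for 0.2 s.
At the end, for the whole second after the job is handed in: The pin stands upright (within 7 degrees) through the eye and the lug, its collar within 3.5 mm of the eye's top (knob middle 94 to 101.5 mm above the bench, within 6 mm of the eye's axis), the rod rest within 0.105 rad of 0, and the hand is off (all of step 2 and height (world z) of pin_knob above 0.094 m and angle between pin_knob's own z axis and vertical below 0.12 rad and value of joint rest between -0.105 and 0.105 rad and contact force between station and the fingers below 0.1 N); the robot touches nothing.
It fails at once if the pin is pressed against the rod rest, lug or base with more than 35 N (contact force between pin and station above 35 N).
It fails at once if the spare pin is lifted out or moved by more than 15 mm (distance of spare from where it was at the start of the episode above 0.015 m).
It fails at once if the jar, cup or paddle is moved by more than 20 mm (distance of any of jar, cup, paddle from where it was at the start of the episode above 0.02 m).
It also fails if it takes over 64 s, if anything falls off the work surface, if the arm or the gripper's body presses on something with over 40 N, if the wrist force passes 120 N, or if a joint passes its speed limit or range.

### The arm

A 7-joint arm with a two-finger parallel gripper is mounted at the origin on the work surface. World frame = base frame: x ahead of the robot, y to its left, z up, the work surface at z = 0. Lengths are in m, angles in rad, forces in N, time in s.
With the tool pointing down it reaches from about 0.4 to 0.85 m from the base axis. Payload 10.4 kg.
Tool frame: the origin (TCP) lies midway between the tips of the shut fingers; the grasp point (between the pads) lies 19 mm behind it (manip.hold_point_z is the distance from the TCP to the grasp point, in m); z points along the fingers, y is the line along which they close (so a half turn about z gives the same grasp; the last joint's range is limited). The gripper opens to 85 mm and grips with 20 to 120 N. Pads are 22 mm wide; open, the fingers measure 114 mm over their backs; the gripper's body (76 mm by 85 mm) begins 54 mm behind the grasp point. The pads swing forward as they close: fully open they stand 13 mm farther back than shut.
Start: joints at [1.138, 0.332, -0.065, 1.46, 0.022, 1.35, -0.088], TCP at [0.249, -0.573, 0.231] pointing down, gripper open.
Joint ranges: [-2.6, 2.6], [-0.5, 2.12], [-1.47, 1.34], [0.16, 2.42], [-1.27, 4.41], [0.06, 2.06], [-2.6, 2.6]. Speed limits (rad/s): [2.22, 2.22, 2.79, 2.79, 3.14, 3.14, 3.14].

### API

Orientations are given as a unit quaternion [x, y, z, w].
In Python, from workcell import manip, eyes, job gives the robot as it stands.
- The arm moves only by the shell command python3 -m crank 'ROWS' [FORCE]. ROWS is JSON, a list that holds one entry, the list of rows, each a list of 7 numbers: the finger opening in cm, from 0 to 8.54, then the shift along the world's x, y, z in cm, then the turn, a rotation vector about the world's x, y, z in degrees. In form: [[[hand, x, y, z, ax, ay, az], ...]]. A call has 1 to 20 rows; each row shifts and turns the commanded pose from where the row before left it; what a row does not reach is not made up. A row lasts 1/8 s, in which the tool goes at most 62.5 mm and 10.7 degrees, less where a joint would pass 70% of its speed; a pose out of reach is approached as far as the arm can. A call with a gripper value outside its range is refused whole. The fingers move at their own pace and stop on an object; FORCE is the grip in N (left out, the last holds). Time passes only in rows, so rows that do not move let the fingers close. It gives the time, the measured TCP pose, the force, the opening and the grip force at its end, in the units of the state.
- manip.get_obs(): the state, without advancing time (a new reading comes with each control period).
- eyes.camera(name): name is "scene" or "top" or "wrist"; returns (picture, depth): 384x512x3 uint8, red, green, blue; 384x512 float32, m along the optical axis (not along the pixel's ray), 0 where there is no reading.
- eyes.camera_params(name): a dict with "fx", "fy", "cx", "cy" (pixels), "world_from_camera" (4x4, takes a point from camera to world coordinates); the wrist camera has in their place "hand_eye" (4x4, takes a point from camera to tool coordinates, whose origin is the TCP and whose axes are the flange's). Camera axes: x right, y down, z forward; pixel columns grow to the right and rows downward; lengths in m; the calibration is good to about 2 mm. A picture is of the moment at which its call begins: read the wrist's pose just before it. camera_params takes no time and is no camera call.
- job.hand_in(): hands the job in; it is judged then, once.
The state is a dict: "clock": time; "joint_pos": joint angles; "joint_velocities": joint speeds; "tau": joint torques, N m; "position": TCP position; "ee_rot": TCP orientation; "ft_force": force on the tool from outside, world axes, zero at the start; "torque": the same for the moment, N m; "grip_width": opening from 0.0 (shut) to 1.0 (fully open); "grasp_force": force on a finger pad.
Only numpy, scipy, OpenCV 4.12 (cv2) and the standard library are available. Lean on these libraries where they do the work, as an engineer would, in place of code of your own. Each camera call takes 0.05 s, during which the arm holds its last target. There are 200 camera calls.

## Working session

There is one attempt and no reset: what is moved stays moved. The work goes in short steps, Python scripts to look and compute and a shell command to move; the robot and the scene stay as the last step left them, time stands still between calls to the robot, and variables do not carry over. Pictures are saved under pics/ and viewed, at most 10 in all, crops included, and the job is handed in when it is done.

```bash
ls; mkdir -p pics
python3 - <<'E'
from workcell import manip, eyes, job
import cv2, numpy as np
for n in ("scene","top"):
    im,d=eyes.camera(n); cv2.imwrite(f"pics/{n}0.png",im[:,:,::-1]); np.save(f"{n}_d.npy",d); np.save(f"{n}_im.npy",im)
    p=eyes.camera_params(n); print(n,p["fx"],p["fy"],p["cx"],p["cy"]); print(np.round(p["world_from_camera"],3))
print(np.round(eyes.camera_params("wrist")["hand_eye"],3))
o=manip.get_obs(); print(o, manip.hold_point_z)
E
```

```text
pics
scene 359.11941226358346 359.11941226358346 261.28203155906925 187.4026034202803
[[ 0.303  0.73  -0.612  1.195]
 [ 0.953 -0.224  0.205 -0.213]
 [ 0.012 -0.645 -0.764  0.808]
 [ 0.     0.     0.     1.   ]]
top 385.8702090663183 385.8702090663183 259.21060479202754 191.25349191856424
[[ 0.005 -0.985  0.174  0.467]
 [-1.    -0.002  0.014 -0.012]
 [-0.013 -0.174 -0.985  0.994]
 [ 0.     0.     0.     1.   ]]
[[-0.    -0.958 -0.287  0.073]
 [ 1.    -0.    -0.     0.001]
 [ 0.    -0.287  0.958 -0.143]
 [ 0.     0.     0.     1.   ]]
{'clock': 0.1, 'joint_pos': array([ 1.1383964 ,  0.33279059, -0.06468874,  1.46086472,  0.02162083,
        1.34991512, -0.08849684]), 'joint_velocities': array([-0.00154706, -0.00036148, -0.00066231, -0.00343895, -0.00015518,
        0.00084901,  0.00092789]), 'tau': array([ 1.78868886e-03, -6.26745629e+01,  4.93843504e-02, -3.92430174e+01,
        1.63455703e-02,  6.95807539e-03, -8.16286388e-06]), 'position': array([ 0.24886323, -0.57294219,  0.23060324]), 'ee_rot': array([ 9.79079468e-01,  2.03477232e-01, -1.70905444e-04, -6.17693568e-04]), 'ft_force': array([-0.10654979, -0.83776861,  0.84356035]), 'torque': array([-0.02562784,  0.0236001 , -0.0198406 ]), 'grasp_force': 0.0, 'grip_width': 0.9989692466075327} 0.0187
```

View pics/scene0.png

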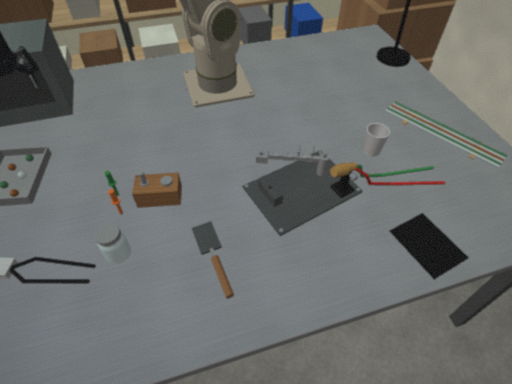

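View pics/top0.png

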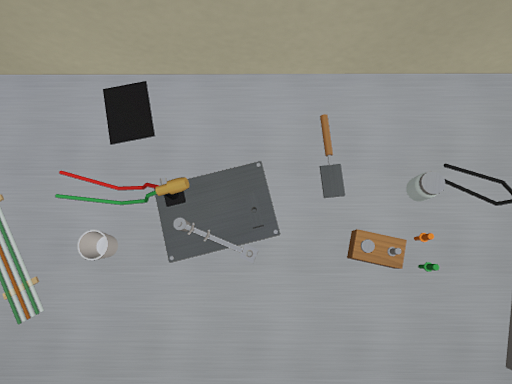

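The scene view shows the rod rest (eye at about (262,157)), the lug at (270,190), the block at (157,190) with a knobbed pin at (143,178) and a disc at (167,181). In the top view the eye is at (250,254), the pivot at (180,224), the lug at (258,215), the long-pin candidate at (395,252), the disc spare at (368,246), and coloured look-alikes at (425,237) orange and (430,267) green.

The bare steel knob at (395,252) fits the description: it is uncoloured and upright in the block. I'll confirm with a crop while measuring.

```bash
cat > h.py <<'E'
import numpy as np, cv2
from workcell import manip, eyes
from scipy.spatial.transform import Rotation as R
def tcp():
    o=manip.get_obs(); T=np.eye(4); T[:3,:3]=R.from_quat(o["ee_rot"]).as_matrix(); T[:3,3]=o["position"]; return T,o
def cloud(n):
    T,o=tcp(); im,d=eyes.camera(n); p=eyes.camera_params(n)
    W=T@p["hand_eye"] if n=="wrist" else p["world_from_camera"]
    v,u=np.mgrid[:384,:512]
    P=np.stack([(u-p["cx"])/p["fx"]*d,(v-p["cy"])/p["fy"]*d,d],-1)@W[:3,:3].T+W[:3,3]
    P[d==0]=np.nan
    return im,P
E
python3 - <<'E'
from h import *
im,P=cloud("top")
z=P[...,2]; g=im.astype(int).sum(2)
def sel(x0,x1,y0,y1,m): M=np.zeros(z.shape,bool); M[y0:y1,x0:x1]=1; return M&m
m=sel(150,285,158,266,(z>0.004)&(z<0.016)&(g<260))
r=cv2.minAreaRect(P[m][:,:2].astype(np.float32)*1000); print("base",m.sum(),r, np.nanmedian(z[m]))
m=sel(340,415,225,275,(z>0.052)&(z<0.068)); print("block",cv2.minAreaRect(P[m][:,:2].astype(np.float32)*1000),np.nanmedian(z[m]))
def st(n,x0,x1,y0,y1,a,b):
    m=sel(x0,x1,y0,y1,(z>a)&(z<b)); Q=P[m]
    if len(Q): print(n,len(Q),Q.mean(0).round(4),Q.min(0).round(4),Q.max(0).round(4),(cv2.minEnclosingCircle(Q[:,:2].astype(np.float32)*1000)))
st("spare",355,382,235,260,.066,.08); st("knob",383,410,240,265,.09,.14); st("knobtop",383,410,240,265,.118,.14)
st("pivot",170,192,214,234,.07,.085); st("eye",238,265,240,266,.06,.09); st("lug",240,272,198,236,.035,.055)
print(np.round(z[240:266:3,383:410:2]*1000)); 
im2=cv2.resize(np.hstack([im[195:275,150:290],im[195:275,330:445]]),None,fx=3,fy=3,interpolation=cv2.INTER_CUBIC)
cv2.imwrite("pics/crop1.png",im2[:,:,::-1])
E
```

```text
base 3410 ((590.4153442382812, 114.37765502929688), (197.31309509277344, 287.09442138671875), 14.312339782714844) 0.010169811871810763
block ((493.4556579589844, -285.5760498046875), (121.59781646728516, 70.4484634399414), 77.99427795410156) 0.060304916469840875
spare 145 [ 0.4993 -0.2555  0.0703] [ 0.485  -0.2707  0.0664] [ 0.5131 -0.239   0.0737] ((499.8650817871094, -255.08334350585938), 16.144441604614258)
knob 49 [ 0.487  -0.3133  0.1019] [ 0.4802 -0.3221  0.0904] [ 0.494  -0.3072  0.1075] ((486.8744812011719, -314.7536926269531), 7.630894660949707)
pivot 136 [0.5477 0.1857 0.0771] [0.5347 0.1637 0.0707] [0.5633 0.2046 0.0843] ((548.8945922851562, 183.90924072265625), 21.415393829345703)
eye 220 [0.4817 0.0274 0.0737] [0.4606 0.0037 0.063 ] [0.5    0.0511 0.078 ] ((482.76715087890625, 29.25830841064453), 26.232032775878906)
lug 313 [0.5818 0.0138 0.046 ] [ 0.5448 -0.0078  0.0353] [0.6174 0.0348 0.0508] ((584.146728515625, 13.505536079406738), 39.51804733276367)
[[ 61.  60.  60.  59.  59.  60.  63.  60.  nan  62.  61.  61.  -1.  -0.]
 [ 59.  63.  59.  61.  59.  59.  61.  60.  60.  60.  58.  61.   1.  -0.]
 [ 61.  59.  57.  59.  61.  61.  60.  60.  60.  59.  nan  63.  -0.  -0.]
 [ 60.  61.  61.  62.  77.  89. 102. 104. 103.  59.  63.  59.  -0.  -2.]
 [ 59.  62.  59.  67.  78.  90. 104. 107. 104. 102.  62.   1.   2.  -0.]
 [ 61.  60.  58.  58.  62.  64.  64.  57.  61.  62.  63.   1.   4.  -0.]
 [ 61.  59.  60.  60.  58.  61.  60.  62.  59.  60.  58.  -1.  -1.  -2.]
 [ 58.  59.  60.  60.  62.  62.  59.  57.  59.  61.  61.   1.  -1.   1.]
 [ 62.  59.  61.  59.  62.  60.  61.  60.  61.  59.   1.   1.   1.  -2.]]
```

View pics/crop1.png

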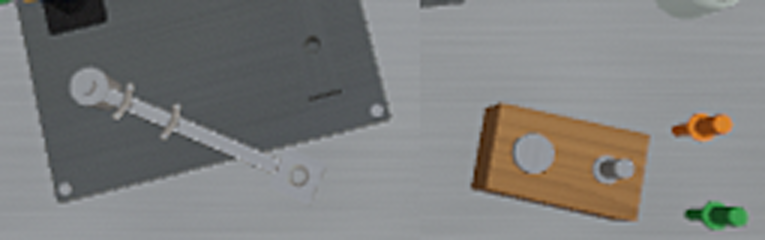

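The crop confirms it: the bare grey steel knob in the block (crop (615,168), image (395,252)) is the long pin. The flat disc next to it is the spare, and the orange and green ones are look-alikes outside the block. A dark round spot at image (254,209) looks like the lug hole, visible while the eye is swung away. I'll move above the station for a close wrist look.

```bash
python3 -m crank '[[[0,2.1,4.5,0.3,0,0,4.8],[0,2.1,4.5,0.3,0,0,4.8],[0,2.1,4.5,0.3,0,0,4.8],[0,2.1,4.5,0.3,0,0,4.8],[0,2.1,4.5,0.3,0,0,4.8],[0,2.1,4.5,0.3,0,0,4.8],[0,2.1,4.5,0.3,0,0,4.8],[0,2.1,4.5,0.3,0,0,4.8],[0,2.1,4.5,0.3,0,0,4.8],[0,2.1,4.5,0.3,0,0,4.8],[0,2.1,4.5,0,0,0,4.8],[0,2.1,4.5,0,0,0,4.8],[0,2.1,4.5,0,0,0,4.8],[0,2.1,4.5,0,0,0,4.8],[0,0,0,0,0,0,0],[0,0,0,0,0,0,0]]]'
python3 - <<'E'
from h import *
im,P=cloud("wrist"); np.save("w.npy",P); T,o=tcp(); print(T.round(3), o["clock"], eyes.camera_params("wrist")["fx"])
cv2.imwrite("pics/w1.png",im[:,:,::-1])
E
```

```text
clock: 2.15
position: [0.5429, 0.0562, 0.261]
ee_rot: [0.703, 0.711, -0.0, -0.0]
ft_force: [-1.3, -0.5, -0.1]
grip_width: 0.002
grasp_force: 0.0
[[-0.01   1.    -0.     0.543]
 [ 1.     0.01  -0.001  0.056]
 [-0.001 -0.    -1.     0.261]
 [ 0.     0.     0.     1.   ]] 2.2 333.1438744252941
```

View pics/w1.png

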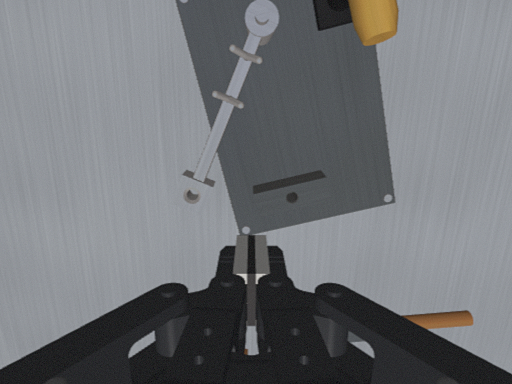

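The wrist view shows the lug hole at (292,198), the eye hole at (192,196) and the pivot at (262,15).

```bash
cat >> h.py <<'E'
def ray(n,u,v,z,T=None):
    p=eyes.camera_params(n); W=(tcp()[0] if T is None else T)@p["hand_eye"] if n=="wrist" else p["world_from_camera"]
    d=W[:3,:3]@np.array([(u-p["cx"])/p["fx"],(v-p["cy"])/p["fy"],1]); return W[:3,3]+d*(z-W[2,3])/d[2]
E
python3 - <<'E'
from h import *
P=np.load("w.npy"); z=P[...,2]
print("lughole",ray("wrist",292,198,.046),"eye",ray("wrist",192,196,.074),"pivot",ray("wrist",262,16,.078))
print("top: lughole",ray("top",254,209,.046),"eye",ray("top",250,253.5,.074),"pivot",ray("top",179.5,224,.078))
for n,a,b,r in(("lug",.040,.052,(120,230,230,345)),("base",.004,.016,(0,240,170,400))):
    m=np.zeros(z.shape,bool); m[r[0]:r[1],r[2]:r[3]]=1; m&=(z>a)&(z<b)
    print(n,m.sum(),cv2.minAreaRect(P[m][:,:2].astype(np.float32)*1000),np.median(P[m],0))
m=np.zeros(z.shape,bool); m[0:40,240:285]=1; m&=z>.06; print(np.percentile(P[m],[1,50,99],axis=0))
# corner screws base z=.010
for u,v in((246,231),(388,198),(183,0)): print(ray("wrist",u,v,.012))
E
```

```text
lughole [0.5893698 0.0134602 0.046    ] eye [0.48181535 0.02353139 0.074     ] pivot [0.55110157 0.19190457 0.078     ]
top: lughole [0.58946017 0.0145578  0.046     ] eye [0.48023833 0.022467   0.074     ] pivot [0.54881506 0.19094515 0.078     ]
lug 1806 ((588.4757080078125, 15.320988655090332), (83.94242095947266, 29.181201934814453), 14.418991088867188) [0.58920493 0.01653634 0.04619137]
base 32130 ((591.1727294921875, 109.20277404785156), (199.94967651367188, 279.93603515625), 14.252172470092773) [0.59069251 0.11033167 0.01020192]
[[0.5359514  0.17459817 0.06343175]
 [0.54944156 0.18893481 0.0783194 ]
 [0.56400524 0.2048813  0.09339765]]
[ 0.53727475 -0.04212107  0.012     ]
[0.71231013 0.00379964 0.012     ]
[0.46980132 0.21917973 0.012     ]
```

Station yaw is about 14.4°, the pivot is at (0.549, 0.190), and the lug hole is at (0.589, 0.0145), which gives a target rest angle of about 0.03 rad. I'll go down beside the eye with the fingers closed and push.

```bash
python3 -m crank '[[[0,-2.7,-0.4,0,0,0,-5.5],[0,-2.7,-0.4,0,0,0,-5.5],[0,-2.7,-0.4,0,0,0,-5.5],[0,-2.6,-0.4,0,0,0,-5.5],[0,0,0,-5,0,0,0],[0,0,0,-5,0,0,0],[0,0,0,-5,0,0,0],[0,0,0,-3.5,0,0,0],[0,0,0,-1.7,0,0,0],[0,0,0,0,0,0,0],[0,0,0,0,0,0,0]]]'
```

```text
clock: 3.58
position: [0.4371, 0.0406, 0.0607]
ee_rot: [0.826, 0.564, 0.001, 0.001]
ft_force: [0.2, 0.2, 0.8]
grip_width: 0.002
grasp_force: 0.0
```

```bash
python3 -m crank '[[[0,0.75,-0.31,-0.2,0,0,0],[0,0.75,-0.31,-0.1,0,0,0],[0,0.74,-0.31,0,0,0,2],[0,0.73,-0.31,0,0,0,2.2],[0,0.73,-0.31,0,0,0,2.2],[0,0.73,-0.31,0,0,0,2.2],[0,0.73,-0.3,0,0,0,2.2],[0,0.72,-0.3,0,0,0,2.2],[0,0.72,-0.29,0,0,0,2.2],[0,0.7,-0.15,0,0,0,2.2],[0,0.7,-0.1,0,0,0,2.2],[0,0.7,-0.08,0,0,0,2.2],[0,0.7,-0.07,0,0,0,2.2],[0,0.7,-0.05,0,0,0,2.2],[0,0.7,-0.03,0,0,0,2.2],[0,0.7,0,0,0,0,2.2],[0,0.3,0,0,0,0,2.2],[0,0,0,0,0,0,0]]]'
python3 - <<'E'
from h import *
im,P=cloud("wrist"); im2,P2=cloud("top")
cv2.imwrite("pics/c2.png",np.hstack([cv2.resize(im,(500,375)),cv2.resize(im2[180:260,200:280],(300,300)).copy() if 0 else cv2.copyMakeBorder(cv2.resize(im2[180:270,200:290],(300,300)),0,75,0,0,cv2.BORDER_CONSTANT)])[:,:,::-1])
E
```

```text
clock: 5.82
position: [0.5545, 0.0089, 0.0564]
ee_rot: [0.632, 0.775, 0.001, 0.0]
ft_force: [0.3, 0.2, -0.5]
grip_width: -0.001
grasp_force: 0.0
```

View pics/c2.png

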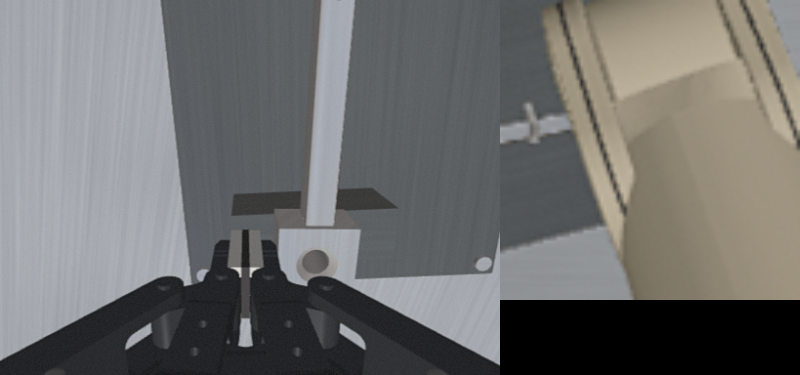

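The eye hole now shows at crop (316,263), or wrist pixel (323.6,269). The finger face is against the eye block.

Run:
```python
from h import *
im,P=cloud("wrist")
e=ray("wrist",323.6,268.5,.074); print(e)
p=np.array([.550,.1905]); d=e[:2]-p; print(np.hypot(*d), "rest",np.radians(14.35)-np.arctan2(d[0],-d[1]))
w=e[:2]; z=P[...,2]; m=np.zeros(z.shape,bool); m[225:290,270:380]=1; m&=(z>.068)&(z<.080); print(cv2.minAreaRect(P[m][:,:2].astype(np.float32)*1000), np.median(P[m],0))
```

```text
[0.5839588  0.01573399 0.074     ]
0.17803470942368588 rest 0.05853620273155177
((580.4235229492188, 20.138477325439453), (40.707908630371094, 30.57309913635254), 11.168095588684082) [0.58215267 0.02231062 0.07392158]
```

```bash
python3 -m crank '[[[0,0.2,0.03,0,0,0,0],[0,0.25,0.05,0,0,0,0],[0,0,0,0,0,0,0],[0,-0.7,-0.1,0,0,0,0],[0,-2,-0.5,0,0,0,0],[0,-3,0,1,0,0,0],[0,-2,-2,5,0,0,0],[4.5,0,-4,6,0,0,0],[4.5,0,-4,4,0,0,0],[4.5,0,0,0,0,0,0]]]'
python3 - <<'E'
from h import *
im,P=cloud("wrist"); im2,P2=cloud("top")
a=cv2.resize(im,(500,375)); b=cv2.resize(im2[190:265,200:275],(300,300),interpolation=cv2.INTER_CUBIC)
cv2.imwrite("pics/c3.png",np.hstack([a,cv2.copyMakeBorder(b,0,75,0,0,cv2.BORDER_CONSTANT)])[:,:,::-1])
E
```

```text
clock: 7.22
position: [0.4825, -0.0949, 0.2111]
ee_rot: [0.635, 0.773, 0.0, 0.003]
ft_force: [0.6, 0.4, -0.2]
grip_width: 0.526
grasp_force: 0.0
```

View pics/c3.png

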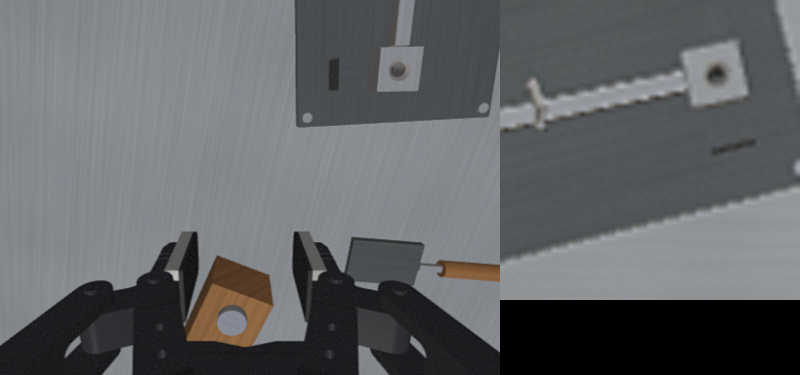

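Top view: the eye hole is at (254.3,208.5), and the wrist view agrees. Next I compute the eye position and go above the pin.

```bash
python3 - <<'E'
from h import *
p=np.array([.550,.1905])
for e in(ray("wrist",407.5,71.7,.074),ray("top",254.25,208.5,.074)):
    d=e[:2]-p; print(e,np.hypot(*d), "rest",np.radians(14.35)-np.arctan2(d[0],-d[1]))
E
python3 -m crank '[[[4.5,0.1,-4.4,-0.5,0,0,-4.6],[4.5,0.1,-4.4,-0.5,0,0,-4.6],[4.5,0.1,-4.4,-0.5,0,0,-4.6],[4.5,0.1,-4.4,-0.5,0,0,-4.6],[4.5,0.05,-4.4,-0.5,0,0,-4.6],[4.5,0,0,0,0,0,0],[4.5,0,0,0,0,0,0]]]'
python3 - <<'E'
from h import *
im,P=cloud("wrist"); z=P[...,2]; m=(z>.09)&(z<.112)&(abs(P[...,0]-.487)<.03)&(abs(P[...,1]+.315)<.03)
Q=P[m]; print(len(Q),Q.mean(0),Q.min(0),Q.max(0)); q=Q[Q[:,2]>.1]; print(len(q),cv2.minEnclosingCircle(q[:,:2].astype(np.float32)*1000),np.median(q,0))
E
```

```text
[0.58394416 0.01853718 0.074     ] 0.17528096823355704 rest 0.05556770649344919
[0.58705467 0.01319002 0.074     ] 0.1811404892193027 rest 0.04443734756101014
clock: 8.2
position: [0.4863, -0.3093, 0.1822]
ee_rot: [0.774, 0.634, 0.0, -0.001]
ft_force: [-0.3, 1.1, 0.7]
grip_width: 0.523
grasp_force: 0.0
428 [ 0.48762288 -0.31272559  0.10232915] [ 0.48020665 -0.32199261  0.09005093] [ 0.49460416 -0.30668599  0.10596383]
351 ((487.91619873046875, -314.3509521484375), 7.836000919342041) [ 0.48749088 -0.3135126   0.10404295]
```

```bash
python3 -m crank '[[[4.5,0.13,-0.5,-2,0,0,0],[4.5,0,0,-4,0,0,0],[4.5,0,0,-3,0,0,0],[4.5,0,0,-1.5,0,0,0],[4.5,0,0,-0.8,0,0,0],[0,0,0,0,0,0,0],[0,0,0,0,0,0,0],[0,0,0,0,0,0,0],[0,0,0,0,0,0,0],[0,0,0,0,0,0,0],[0,0,0,0,0,0,0]]]' 60
```

```text
clock: 9.62
position: [0.4879, -0.3167, 0.0713]
ee_rot: [0.775, 0.633, 0.0, 0.001]
ft_force: [0.2, 0.1, 6.5]
grip_width: 0.155
grasp_force: 58.5
```

```bash
python3 -m crank '[[[0,0,0,0.5,0,0,0],[0,0,0,1.5,0,0,0],[0,0,0,3,0,0,0],[0,0,0,4,0,0,0],[0,0,0,2,0,0,0],[0,0,0,0,0,0,0],[0,0,0,0,0,0,0]]]'
python3 - <<'E'
from h import *
im,P=cloud("wrist"); im2,P2=cloud("scene")
a=cv2.resize(im,(500,375)); b=cv2.resize(im2[130:220,100:190],(300,300),interpolation=cv2.INTER_CUBIC)
cv2.imwrite("pics/c4.png",np.hstack([a,cv2.copyMakeBorder(b,0,75,0,0,cv2.BORDER_CONSTANT)])[:,:,::-1])
E
```

```text
clock: 10.5
position: [0.4869, -0.3163, 0.1796]
ee_rot: [0.775, 0.633, -0.0, -0.0]
ft_force: [0.1, 0.0, -1.1]
grip_width: 0.153
grasp_force: 58.5
```

View pics/c4.png

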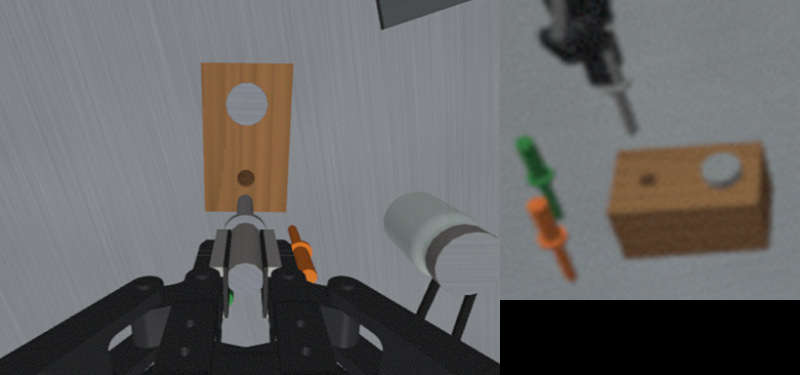

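The pin is held upright (its lean in the scene view matches the block's edges), and the spare is untouched. Moving above the eye.

```bash
python3 -m crank '[[[0,1.1,3.6,0,0,0,2.9],[0,1.1,3.6,0,0,0,2.9],[0,1.1,3.6,0,0,0,2.9],[0,1.1,3.6,0,0,0,2.9],[0,1.1,3.6,0,0,0,2.9],[0,1.1,3.6,0,0,0,2.9],[0,1.1,3.6,0,0,0,2.9],[0,1.1,3.6,0,0,0,2.9],[0,1.1,3.6,-0.7,0,0,2.9],[0,0,0.5,-0.8,0,0,0],[0,0,0,0,0,0,0],[0,0,0,0,0,0,0],[0,0,0,0,0,0,0]]]'
python3 - <<'E'
from h import *
im,P=cloud("wrist"); T,o=tcp(); np.save("w5.npy",P); np.save("T5.npy",T)
L=(P-T[:3,3])@T[:3,:3]   # tool coords
for a,b,n in((-.045,-.025,"knobtop"),(.012,.02,"collar"),(.02,.075,"shank")):
    m=(L[...,2]>a)&(L[...,2]<b)&(abs(L[...,0])<.02)&(abs(L[...,1])<.015); q=L[m]
    vu=np.argwhere(m)
    if len(q): print(n,len(q),np.percentile(q,[1,50,99],axis=0).round(4).tolist(), vu.min(0),vu.max(0))
print(o["position"])
crop=im[130:330,130:400]; cv2.imwrite("pics/c5.png",cv2.resize(crop,None,fx=2.9,fy=2.9,interpolation=cv2.INTER_CUBIC)[:,:,::-1])
E
```

```text
clock: 12.22
position: [0.5864, 0.0115, 0.1656]
ee_rot: [0.612, 0.791, -0.0, 0.0]
ft_force: [0.4, 0.0, 0.1]
grip_width: 0.161
grasp_force: 58.5
knobtop 3072 [[-0.011, -0.014, -0.0447], [0.0063, -0.0, -0.0332], [0.0127, 0.0142, -0.0254]] [256 206] [338 296]
shank 279 [[0.0024, -0.0055, 0.0274], [0.0063, -0.0007, 0.0425], [0.0072, 0.0041, 0.0592]] [199 242] [218 258]
[0.58639948 0.01165258 0.16561245]
```

View pics/c5.png

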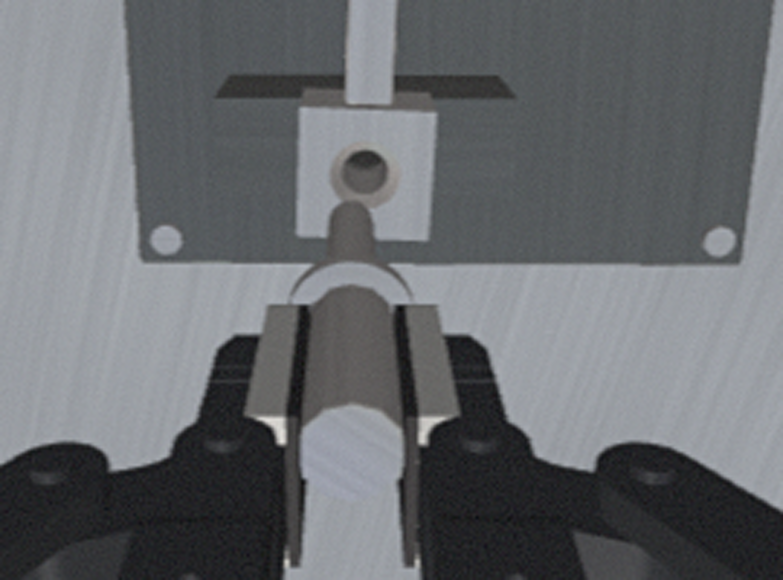

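The pin hangs straight, with its tip at crop (350,205). The eye's countersink ring is centred at crop (364,175), or wrist pixel (255.5,190.3).

Run:
```python
from h import *
T=np.load("T5.npy"); P=np.load("w5.npy"); e=ray("wrist",255.5,190.3,.074,T); print("eye",e)
z=P[...,2]; m=np.zeros(z.shape,bool); m[160:216,225:285]=1; m&=(z>.070)&(z<.078); q=P[m]; print("eye block",cv2.minAreaRect(q[:,:2].astype(np.float32)*1000), np.median(q,0))
L=(P-T[:3,3])@T[:3,:3]
for a in (.03,.04,.05):
    m=(abs(L[...,2]-a)<.005)&(abs(L[...,0])<.02)&(abs(L[...,1])<.015); q=L[m]; print(a,len(q),q.mean(0),q[:,0].max(),q[:,1].min(),q[:,1].max())
pin=T[:3,3]+T[:3,:3]@np.array([.0015,-.0005,0]); print("pin",pin,"need shift",(e-pin)[:2]*100)
```

```text
eye [0.58877391 0.0154141  0.074     ]
eye block ((587.7953491210938, 18.03607177734375), (33.98167419433594, 40.06700134277344), 12.46154499053955) [0.58751103 0.01913522 0.07407845]
0.03 67 [ 0.0061821  -0.00061381  0.03140786] 0.007191615637793735 -0.0052267406316748866 0.003859682946068008
0.04 96 [ 0.00580464 -0.00075689  0.03971381] 0.00731373791150796 -0.005487439360984608 0.004072299727391025
0.05 83 [ 0.00577744 -0.00058757  0.04959587] 0.00731329479913299 -0.005664441221807319 0.004271031241772507
pin [0.58553988 0.01297964 0.1656116 ] need shift [0.32340391 0.24344609]
```

```bash
python3 -m crank '[[[0,0.33,0.22,-0.6,0,0,0],[0,0,0,-1,0,0,0],[0,0,0,-0.9,0,0,0],[0,0,0,-0.5,0,0,0],[0,0,0,0,0,0,0],[0,0,0,0,0,0,0]]]'
python3 -m crank '[[[0,0,0,-0.2,0,0,0],[0,0,0,-0.2,0,0,0],[0,0,0,0,0,0,0]]]'
```

```text
clock: 13.02
position: [0.5898, 0.0149, 0.1356]
ee_rot: [0.612, 0.791, 0.0, 0.0]
ft_force: [-0.5, 0.2, -1.1]
grip_width: 0.159
grasp_force: 58.5
clock: 13.4
position: [0.5896, 0.0147, 0.1312]
ee_rot: [0.612, 0.791, -0.0, -0.0]
ft_force: [0.3, -1.3, -0.5]
grip_width: 0.157
grasp_force: 58.5
```

```bash
python3 -m crank '[[[0,0,0,-0.2,0,0,0],[0,0,0,-0.2,0,0,0],[0,0,0,0,0,0,0]]]'
python3 -m crank '[[[0,0,0,-0.2,0,0,0],[0,0,0,-0.2,0,0,0],[0,0,0,0,0,0,0]]]'
```

```text
clock: 13.78
position: [0.5895, 0.0147, 0.1271]
ee_rot: [0.612, 0.791, -0.0, -0.0]
ft_force: [0.2, -0.0, -0.5]
grip_width: 0.16
grasp_force: 58.5
clock: 14.15
position: [0.5895, 0.0147, 0.1231]
ee_rot: [0.612, 0.791, -0.0, -0.0]
ft_force: [-0.4, -0.2, -0.7]
grip_width: 0.156
grasp_force: 58.5
```

```bash
python3 -m crank '[[[0,0,0,-0.25,0,0,0],[0,0,0,-0.25,0,0,0],[0,0,0,-0.25,0,0,0],[0,0,0,0,0,0,0]]]'
python3 -m crank '[[[0,0,0,-0.2,0,0,0],[0,0,0,-0.2,0,0,0],[0,0,0,0,0,0,0]]]'
```

```text
clock: 14.65
position: [0.5895, 0.0147, 0.1155]
ee_rot: [0.612, 0.791, -0.0, -0.0]
ft_force: [0.2, -1.3, -2.0]
grip_width: 0.155
grasp_force: 58.4
clock: 15.02
position: [0.5896, 0.0147, 0.1116]
ee_rot: [0.612, 0.791, -0.0, -0.0]
ft_force: [0.5, -1.0, -1.1]
grip_width: 0.158
grasp_force: 58.4
```

```bash
python3 -m crank '[[[0,0,0,-0.2,0,0,0],[0,0,0,-0.15,0,0,0],[0,0,0,0,0,0,0]]]'
```

```text
clock: 15.4
position: [0.5896, 0.0148, 0.1082]
ee_rot: [0.612, 0.791, -0.0, -0.0]
ft_force: [-0.1, -0.6, -0.6]
grip_width: 0.155
grasp_force: 58.4
```

```bash
python3 -m crank '[[[0,0,0,-0.15,0,0,0],[0,0,0,-0.1,0,0,0],[0,0,0,0,0,0,0]]]'
```

```text
clock: 15.78
position: [0.5896, 0.0148, 0.1057]
ee_rot: [0.612, 0.791, 0.0, -0.0]
ft_force: [-0.8, -1.4, -0.8]
grip_width: 0.159
grasp_force: 58.4
```

```bash
python3 -m crank '[[[0,0,0,-0.15,0,0,0],[0,0,0,-0.1,0,0,0],[0,0,0,0,0,0,0]]]'
```

```text
clock: 16.15
position: [0.5896, 0.0148, 0.1032]
ee_rot: [0.612, 0.791, 0.0, -0.0]
ft_force: [-0.4, -0.4, -1.6]
grip_width: 0.153
grasp_force: 58.4
```

The tip is now about 5 mm below the lug top with no resistance, so it is in the lug hole. Continuing.

```bash
python3 -m crank '[[[0,0,0,-0.2,0,0,0],[0,0,0,-0.2,0,0,0],[0,0,0,-0.2,0,0,0],[0,0,0,0,0,0,0]]]'
```

```text
clock: 16.65
position: [0.5896, 0.0147, 0.0971]
ee_rot: [0.612, 0.791, -0.0, -0.0]
ft_force: [-0.3, -1.2, -1.3]
grip_width: 0.156
grasp_force: 58.4
```

```bash
python3 -m crank '[[[0,0,0,-0.2,0,0,0],[0,0,0,-0.2,0,0,0],[0,0,0,-0.2,0,0,0],[0,0,0,0,0,0,0]]]'
```

```text
clock: 17.15
position: [0.5896, 0.0147, 0.0911]
ee_rot: [0.612, 0.791, -0.0, -0.0]
ft_force: [0.5, -1.2, -1.6]
grip_width: 0.162
grasp_force: 58.4
```

```bash
python3 -m crank '[[[0,0,0,-0.2,0,0,0],[0,0,0,-0.1,0,0,0],[0,0,0,0,0,0,0]]]'
```

```text
clock: 17.52
position: [0.5896, 0.0147, 0.0882]
ee_rot: [0.612, 0.791, 0.0, -0.0]
ft_force: [0.7, -1.0, -1.8]
grip_width: 0.153
grasp_force: 58.4
```

```bash
python3 -m crank '[[[0,0,0,-0.1,0,0,0],[0,0,0,-0.1,0,0,0],[0,0,0,0,0,0,0]]]'
```

```text
clock: 17.9
position: [0.5896, 0.0147, 0.0862]
ee_rot: [0.612, 0.791, -0.0, -0.0]
ft_force: [-0.4, -1.3, -1.4]
grip_width: 0.16
grasp_force: 58.4
```

```bash
python3 -m crank '[[[0,0,0,-0.1,0,0,0],[0,0,0,0,0,0,0]]]'
```

```text
clock: 18.15
position: [0.5897, 0.0147, 0.0854]
ee_rot: [0.612, 0.791, 0.0, 0.0]
ft_force: [-0.9, -1.8, 0.8]
grip_width: 0.154
grasp_force: 58.6
```

```bash
python3 -m crank '[[[0,0,0,-0.1,0,0,0],[0,0,0,0,0,0,0]]]'
```

```text
clock: 18.4
position: [0.5904, 0.0149, 0.0853]
ee_rot: [0.612, 0.791, 0.001, 0.001]
ft_force: [0.2, -2.9, 6.7]
grip_width: 0.156
grasp_force: 59.2
```

Contact came at TCP z 0.0853, as predicted for the collar fully home. Releasing and lifting away.

```bash
python3 -m crank '[[[0,0,0,0.1,0,0,0],[4.5,0,0,0,0,0,0],[4.5,0,0,0,0,0,0],[4.5,0,0,0,0,0,0],[4.5,0,0,0,0,0,0],[4.5,0,0,1,0,0,0],[4.5,0,0,3,0,0,0],[4.5,0,0,4,0,0,0],[4.5,0,-3,4,0,0,0],[4.5,0,-4,2,0,0,0],[4.5,0,-4,0,0,0,0],[4.5,0,0,0,0,0,0],[4.5,0,0,0,0,0,0]]]'
python3 - <<'E'
from h import *
im,P=cloud("wrist"); z=P[...,2]; m=(abs(P[...,0]-.589)<.02)&(abs(P[...,1]-.0147)<.02)&(z>.105)&(z<.14); q=P[m]; print(len(q),np.percentile(q,[2,50,98],axis=0).round(4))
b,_=cloud("scene"); b=cv2.resize(b[130:220,220:310],(300,300),interpolation=cv2.INTER_CUBIC)
cv2.imwrite("pics/c6.png",np.hstack([cv2.resize(im,(500,375)),cv2.copyMakeBorder(b,0,75,0,0,cv2.BORDER_CONSTANT)])[:,:,::-1])
E
```

```text
clock: 20.02
position: [0.5896, -0.0944, 0.2257]
ee_rot: [0.611, 0.791, 0.0, -0.0]
ft_force: [0.1, 0.4, 0.0]
grip_width: 0.526
grasp_force: 0.0
436 [[0.5819 0.0093 0.107 ]
 [0.5885 0.0157 0.118 ]
 [0.5952 0.0228 0.1196]]
```

View pics/c6.png

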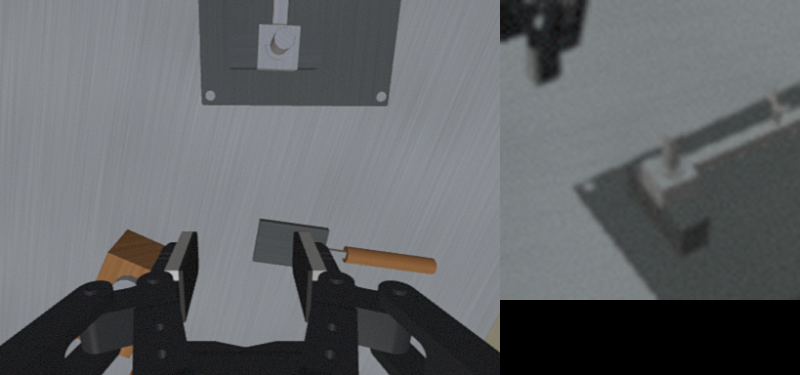

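The knob top is at 118 mm, so its middle is at 98 mm. The pin stands upright in the eye at crop (283,38), and the hand is clear of everything.

```bash
python3 -c "
from workcell import job; print(job.hand_in())"
```

```text
the job is handed in; nothing more can be done
None
```

The rod rest is swung over the lug, the bare steel pin is through the eye and lug with its collar home (knob middle measured at 98 mm), and the hand is off. I handed the job in at about 20 s on the clock; `job.hand_in()` reported no verdict.

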